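Move a stitching kit from one bench rack to the other in reverse order

TASK

Set up the stitching kit for a left-handed worker: move the two thread spools and the lump of wax from their rack to the empty rack in reverse order, so that what stands nearest the brass knob on the full rack ends farthest from the knob on the other rack, the middle one in the middle, and what stood farthest ends nearest. Stand each thing upright in the middle of its own black pad, and leave the sanding block, the bottle and the nail tray where they are.

Things in the scene. Friction and masses are not known exactly. Their poses are not given: they have to be found in the camera images.
- full_rack: the rack on which the three things stand at first: board 58 x 212 mm on two end blocks, top 34 mm above the table, long along its y, an upright brass knob (16 mm across, 22 mm high) at its +y end, 104 mm from the origin. Three cork pads lie on it at x = 0, y = -62, 0, 62 mm, tops 38 mm above the table. Fixed. Origin: on the table under the middle pad; z up.
- empty_rack: the empty rack, the goal: wooden board 58 x 212 mm on two end blocks, top 34 mm above the table, long along its y, an upright brass knob (16 mm across, 22 mm high) at its +y end, 104 mm from the origin. Three black rubber pads, 56 x 58 mm, 4 mm thick, are fixed on it at x = 0, y = -62, 0, 62 mm, tops 38 mm above the table. Fixed. Origin: on the table under the middle pad; z up.
- big_spool_mid (a point): the large wooden thread spool wound with linen thread, standing upright, 52 mm across and 52 mm high. This point is its centre, 26 mm above its underside; its z axis points up. Loose; it starts on its own cork pad, turned any way by up to 30 degrees.
- small_spool_mid (a point): the small wooden thread spool wound with linen thread, standing upright, 40 mm across and 40 mm high. This point is its centre, 20 mm above its underside; its z axis points up. Loose; it starts on its own cork pad, turned any way by up to 30 degrees.
- wax_lump_mid (a point): the brown lump of thread wax with two dark grooves on top, roughly round, 50 mm across and 35 mm high. This point is its centre, 17.5 mm above its underside; its z axis points up. Loose; it starts on its own cork pad, turned any way by up to 30 degrees.
- big_spool_pad: the cork pad, 56 x 58 mm and 4 mm thick, on which big_spool stands at the start. It is fixed on the full rack and so keeps showing that thing's first place. Origin: centre of the pad's underside, 34 mm above the table; axes parallel to the full rack's.
- small_spool_pad: the cork pad, 56 x 58 mm and 4 mm thick, on which small_spool stands at the start. It is fixed on the full rack and so keeps showing that thing's first place. Origin: centre of the pad's underside, 34 mm above the table; axes parallel to the full rack's.
- wax_lump_pad: the cork pad, 56 x 58 mm and 4 mm thick, on which wax_lump stands at the start. It is fixed on the full rack and so keeps showing that thing's first place. Origin: centre of the pad's underside, 34 mm above the table; axes parallel to the full rack's.
- sand_block_mid (a point): wooden sanding block lying on the bench, 46 x 92 x 32 mm; the point is its middle. Not part of the job. Nor are the two fixed obstacles by it: the closed wooden box, 98 mm high, beyond it, and the press, 230 mm high with a lever to 390 mm, that stands between the robot and the racks.
- cement_bottle_mid (a point): brown bottle with a black cap standing on the bench, 60 mm across, 112 mm high; the point is its middle. Not part of the job.
- nail_tray_mid (a point): open tray of nails, 66 x 105 x 38 mm, standing on the bench; the point is its middle. Not part of the job.
Mind the look-alikes: they are no part of the job. Leave any green or orange look-alike of the part that bears big_spool_mid alone.

How it is judged:
At the end, for the whole second after the job is handed in: Each thing stands upright (within 7 deg), released and at rest, within 12 mm of the middle of a black pad along and across the rack, in reverse order: the thing whose cork pad is at y on the full rack (-62, 0 or 62 mm) stands at -y on the other rack (((y of big_spool_pad in the frame of full_rack between -0.082 and -0.042 m and y of big_spool_mid in the frame of empty_rack between 0.05 and 0.074 m) or (y of big_spool_pad in the frame of full_rack between -0.02 and 0.02 m and y of big_spool_mid in the frame of empty_rack between -0.012 and 0.012 m) or (y of big_spool_pad in the frame of full_rack between 0.042 and 0.082 m and y of big_spool_mid in the frame of empty_rack between -0.074 and -0.05 m)) and x of big_spool_mid in the frame of empty_rack between -0.012 and 0.012 m and z of big_spool_mid in the frame of empty_rack between 0.06 and 0.068 m and angle between each of big_spool_mid, small_spool_mid, wax_lump_mid's own z axis and vertical below 0.12 rad and linear speed of each of big_spool, small_spool, wax_lump below 0.02 m/s and ((y of small_spool_pad in the frame of full_rack between -0.082 and -0.042 m and y of small_spool_mid in the frame of empty_rack between 0.05 and 0.074 m) or (y of small_spool_pad in the frame of full_rack between -0.02 and 0.02 m and y of small_spool_mid in the frame of empty_rack between -0.012 and 0.012 m) or (y of small_spool_pad in the frame of full_rack between 0.042 and 0.082 m and y of small_spool_mid in the frame of empty_rack between -0.074 and -0.05 m)) and x of small_spool_mid in the frame of empty_rack between -0.012 and 0.012 m and z of small_spool_mid in the frame of empty_rack between 0.054 and 0.062 m and ((y of wax_lump_pad in the frame of full_rack between -0.082 and -0.042 m and y of wax_lump_mid in the frame of empty_rack between 0.05 and 0.074 m) or (y of wax_lump_pad in the frame of full_rack between -0.02 and 0.02 m and y of wax_lump_mid in the frame of empty_rack between -0.012 and 0.012 m) or (y of wax_lump_pad in the frame of full_rack between 0.042 and 0.082 m and y of wax_lump_mid in the frame of empty_rack between -0.074 and -0.05 m)) and x of wax_lump_mid in the frame of empty_rack between -0.012 and 0.012 m and z of wax_lump_mid in the frame of empty_rack between 0.0515 and 0.0595 m); the robot touches nothing.
It fails at once if the sanding block is pushed more than 20 mm (distance of sand_block_mid from where it was at the start of the episode above 0.02 m).
It fails at once if the cement bottle is pushed more than 20 mm (distance of cement_bottle_mid from where it was at the start of the episode above 0.02 m).
It fails at once if the nail tray is pushed more than 20 mm (distance of nail_tray_mid from where it was at the start of the episode above 0.02 m).
It also fails if it takes over 93 s, if anything falls off the work surface, if the arm or the gripper's body presses on something with over 40 N, if the wrist force passes 120 N, or if a joint passes its speed limit or range.

ROBOT

A 6-joint arm with a two-finger parallel gripper is mounted at the origin on the work surface; the furniture and walls round the work are solid. World frame = base frame: x ahead of the robot, y to its left, z up, the work surface at z = 0. Lengths are in m, angles in rad, forces in N, time in s.
With the tool pointing down it reaches from about 0.3 to 0.825 m from the base axis. Payload 5.4 kg.
Tool frame: the origin (TCP) lies midway between the tips of the shut fingers; the grasp point (between the pads) lies 19 mm behind it (arm.grip_point_offset is the distance from the TCP to the grasp point, in m); z points along the fingers, y is the line along which they close (so a half turn about z gives the same grasp; the last joint's range is limited). The gripper opens to 92 mm and grips with 3 to 60 N. Pads are 20 mm wide; open, the fingers measure 128 mm over their backs; the gripper's body (75 mm by 189 mm) begins 69 mm behind the grasp point.
Start: joints at [-1.514, 0.158, 1.597, -0, 1.386, -0.21], TCP at [0.152, -0.555, 0.215] pointing down, gripper open.
Joint ranges: [-2.91, 2.91], [-0.94, 2.29], [0.18, 2.7], [-1.29, 4.43], [0.17, 2.64], [-3, 3]. Speed limits (rad/s): [2.57, 2.57, 3.14, 3.14, 3.14, 3.14].

INTERFACE

Orientations are given as a rotation vector (axis times angle).
In Python, from station import arm, imaging, close_job gives the robot as it stands. The module is installed in compiled form; this text tells all that it offers.
- The arm moves only by the tool play_rows, never from a script. Its argument "rows" is a list of rows, each an object with "travel": the shift along the tool's x, y, z in units of 30 mm (1.0 is 30 mm), a list of three; "rot": the turn, a rotation vector about the tool's x, y, z in units of 5 degrees (1.0 is 5 degrees), a list of three; "grip": the finger opening in mm, from 0 to 91.9. A call has 1 to 10 rows; each row shifts and turns the commanded pose from where the row before left it, along the tool's axes as they then stand; what a row does not reach is not made up. A row lasts 1/10 s, in which the tool goes at most 50 mm and 8.59 degrees, less where a joint would pass 70% of its speed; a pose out of reach is approached as far as the arm can. A call is refused whole if a number of a shift passes 1 or a number of a turn 1, either way. A call with a gripper value outside its range is refused whole. The fingers move at their own pace and stop on an object; "newtons" is the grip in N (left out, the last holds). Time passes only in rows, so rows that do not move let the fingers close. It gives the time, the measured TCP pose, the force, the opening and the grip force at its end, in the units of the state.
- arm.get_state(): the state, without advancing time (a new reading comes with each control period).
- imaging.read_camera(name): name is "side" or "top"; returns a dict with "image" (400x640x3 uint8, red, green, blue), "K" (3x3 intrinsics, pixels), "T" (4x4, takes a point from camera to world coordinates). Camera axes: x right, y up, looking along -z (the intrinsics and any distortion apply to the point x, -y, -z); pixel columns grow to the right and rows downward; lengths in m; the calibration is good to about 2 mm. A picture is of the moment at which its call begins. There is no depth.
- close_job(): hands the job in; it is judged then, once.
The state is a dict: "t": time; "qpos": joint angles; "qvel": joint speeds; "effort": joint torques, N m; "tool_pos": TCP position; "tcp_rot": TCP orientation; "contact_force": force on the tool from outside, world axes, zero at the start; "torque": the same for the moment, N m; "opening": finger opening in m; "gripper_force": force on a finger pad.
Only numpy, scipy, OpenCV 4.12 (cv2) and the standard library are available. Lean on these libraries where they do the work, as an engineer would, in place of code of your own. Each camera call takes 0.05 s, during which the arm holds its last target. There are 200 camera calls.

## Working session

There is one attempt and no reset: what is moved stays moved. The work goes in short steps, Python scripts to look and compute and a tool call to move; the robot and the scene stay as the last step left them, time stands still between calls to the robot, and variables do not carry over. Pictures are saved under pics/ and viewed, at most 14 in all, crops included, and the job is handed in when it is done.

Besides the shell and the picture viewer there is one more tool, called in YAML: its name, and indented under it one key for each argument. play_rows: Moves the arm, as the interface text tells. Its arguments: {"type":"object","properties":{"rows":{"type":"array","items":{"type":"object","properties":{"travel":{"type":"array","items":{"type":"number"}},"rot":{"type":"array","items":{"type":"number"}},"grip":{"type":"number"}}}},"newtons":{"type":"number"}},"required":["rows"]}

```bash
mkdir -p pics
python3 - <<'E'
from station import arm, imaging
import cv2,numpy as np
np.set_printoptions(precision=4,suppress=True)
for n in("top","side"):
    r=imaging.read_camera(n); cv2.imwrite(f"pics/{n}0.png",r["image"][:,:,::-1]); print(n,r["K"],r["T"],[k for k in r])
    np.savez(f"pics/{n}0.npz",**r)
print(arm.get_state(), arm.grip_point_offset)
E
```

```text
top [[468.7747   0.     316.449 ]
 [  0.     468.7747 197.1712]
 [  0.       0.       1.    ]] [[ 0.0775  0.9726 -0.2193  0.1654]
 [-0.997   0.0754 -0.0178 -0.1369]
 [-0.0007  0.22    0.9755  1.4099]
 [ 0.      0.      0.      1.    ]] ['image', 'K', 'T']
side [[509.3462   0.     320.3979]
 [  0.     509.3462 206.7769]
 [  0.       0.       1.    ]] [[ 0.9956  0.056  -0.0751  0.3636]
 [-0.0928  0.4795 -0.8726 -1.104 ]
 [-0.0129  0.8757  0.4826  0.6233]
 [ 0.      0.      0.      1.    ]] ['image', 'K', 'T']
{'t': 0.1, 'qpos': array([-1.5141,  0.159 ,  1.5981,  0.    ,  1.3862, -0.2101]), 'qvel': array([-0.0009, -0.0006, -0.0038, -0.    , -0.0017, -0.    ]), 'effort': array([  0.0003, -38.6502, -32.296 ,   0.0704,   0.0339,  -0.0001]), 'tool_pos': array([ 0.1516, -0.5541,  0.2137]), 'tcp_rot': array([-3.112 , -0.4176, -0.0002]), 'contact_force': array([-0.268 , -0.0249, -0.2042]), 'torque': array([-0.0263,  0.0042,  0.0135]), 'gripper_force': 0.0, 'opening': 0.09220077247931219} 0.0187
```

View pics/top0.png

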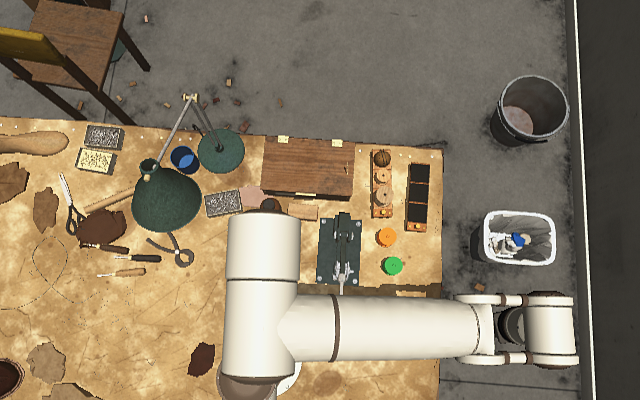

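View pics/side0.png

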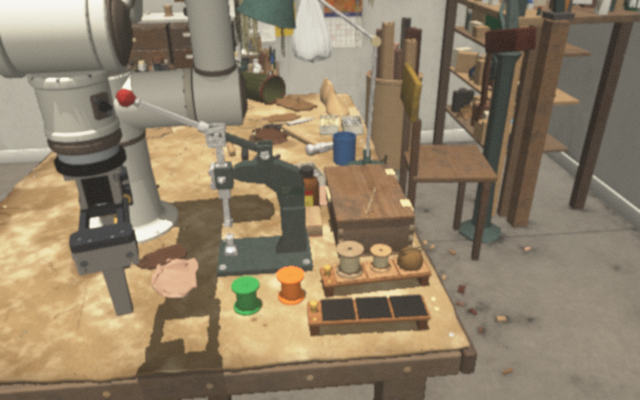

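The arm stands over the right side of the table. The full rack is at about top (382,185) / side (375,275), with the empty rack beside it at top (418,197) / side (368,312). From the knob end (left in side) the order is big spool, small spool, wax. I'll zoom in on both.

```bash
python3 - <<'E'
import cv2,numpy as np
a=cv2.imread("pics/top0.png")[140:290,300:460]; b=cv2.imread("pics/side0.png")[225:345,215:475]
cv2.imwrite("pics/topz.png",cv2.resize(a,None,fx=4,fy=4,interpolation=cv2.INTER_CUBIC))
cv2.imwrite("pics/sidez.png",cv2.resize(b,None,fx=3,fy=3,interpolation=cv2.INTER_CUBIC))
E
cat > h.py <<'E'
import numpy as np,cv2
def load(n):
    r=np.load(f"pics/{n}.npz"); return r["image"],r["K"],r["T"]
def ray(K,T,uv):
    d=np.array([(uv[0]-K[0,2])/K[0,0],-(uv[1]-K[1,2])/K[1,1],-1.]); return T[:3,3],T[:3,:3]@d
def plane(K,T,uv,z):
    o,d=ray(K,T,uv); return o+d*(z-o[2])/d[2]
def pix(K,T,p):
    c=T[:3,:3].T@(np.asarray(p)-T[:3,3]); return np.array([K[0,2]+K[0,0]*c[0]/-c[2],K[1,2]-K[1,1]*c[1]/-c[2]])
def dark_quads(im,box,thr=60,amin=60):
    u0,v0,u1,v1=box; g=im[v0:v1,u0:u1].max(2); m=(g<thr).astype(np.uint8)
    n,l,s,c=cv2.connectedComponentsWithStats(m)
    return [(s[i,4],s[i,:4]+[u0,v0,0,0],c[i]+[u0,v0]) for i in range(1,n) if s[i,4]>amin]
E
python3 - <<'E'
from h import *
np.set_printoptions(precision=4,suppress=True)
for n,box,z in(("top0",(400,155,440,235),.038),("side0",(310,290,435,330),.038)):
    im,K,T=load(n)
    for t in(40,50,65):
        for q in dark_quads(im,box,t): print(n,t,q,plane(K,T,q[2],z))
E
```

```text
top0 50 (np.int32(316), array([410, 164,  20,  19]), array([419.557 , 172.5728])) [ 0.5743 -0.418   0.038 ]
top0 50 (np.int32(319), array([409, 184,  20,  19]), array([418.4671, 192.5298])) [ 0.5118 -0.4166  0.038 ]
top0 50 (np.int32(320), array([408, 203,  19,  20]), array([417.275 , 212.5094])) [ 0.4503 -0.4149  0.038 ]
top0 65 (np.int32(327), array([410, 164,  20,  19]), array([419.4159, 172.5443])) [ 0.5744 -0.4176  0.038 ]
top0 65 (np.int32(334), array([408, 183,  21,  20]), array([418.1377, 192.4701])) [ 0.5119 -0.4156  0.038 ]
top0 65 (np.int32(340), array([407, 203,  20,  20]), array([416.9706, 212.4912])) [ 0.4503 -0.414   0.038 ]
```

View pics/topz.png

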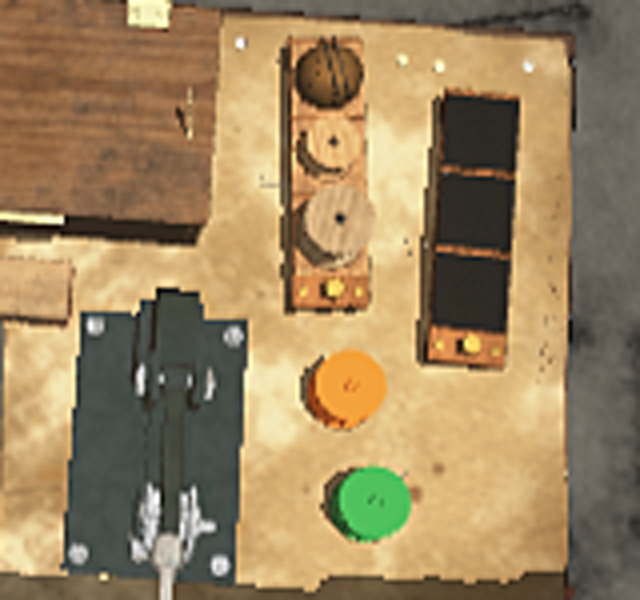

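View pics/sidez.png

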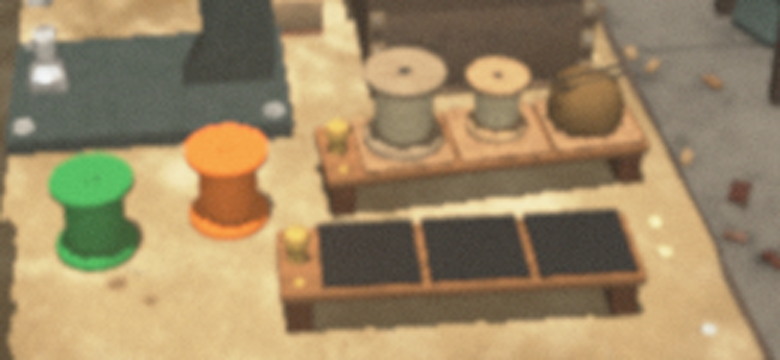

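The top crop shows, from the knob (crop 335,288): big spool (338,222), small spool (333,142) and wax (328,73). The empty rack's knob is at (470,345), also at low x. Next I'll measure the objects and the press or lever.

Run:
```python
from h import *
np.set_printoptions(precision=4,suppress=True)
im,K,T=load("side0")
for t in(70,85):
    for q in dark_quads(im,(318,295,430,325),t): print("sidepad",t,q[0],q[2],plane(K,T,q[2],.038))
print("side: ball",plane(K,T,(125,97),.377)," lever hub",plane(K,T,(210,128),.30),plane(K,T,(210,128),.25))
for n,p,z in(("big",(404,72),.09),("small",(498,75),.078),("waxblob",(586,103),.056),("knob",(338,124),.056),("knobE",(296,232),.056)):
    print("side",n,plane(K,T,(p[0]/3+215-.33,p[1]/3+225-.33),z))
im,K,T=load("top0")
c=lambda p:(p[0]/4+300-.4,p[1]/4+140-.4)
for n,p,z in(("big",(339,221),.09),("small",(330,146),.078),("wax",(329,73),.056),("knob",(336,288),.056),("knobE",(470,344),.056),
 ("fullTopL",(292,38),.034),("fullTopR",(364,40),.034),("fullBotL",(290,308),.034),("fullBotR",(368,308),.034),
 ("pressbaseTL",(82,312),.01),("pressbaseTR",(247,320),.01),("pressbaseBR",(238,583),.01),("pressbaseBL",(66,570),.01),
 ("colTopFar L",(155,290),.23),("colTopFar R",(203,295),.23),("lever start",(167,540),.3),("lever2",(167,600),.33),("boxR",(210,230),.098),("boxRfar",(222,12),.098)):
    print("top",n,plane(K,T,c(p),z))
```

```text
sidepad 70 363 [408.1295 305.2727] [ 0.5745 -0.4205  0.038 ]
sidepad 70 240 [376.15   307.5792] [ 0.5176 -0.4206  0.038 ]
sidepad 85 586 [407.6741 305.7065] [ 0.5734 -0.4216  0.038 ]
sidepad 85 583 [372.7633 307.6261] [ 0.5117 -0.42    0.038 ]
sidepad 85 584 [337.4983 309.4623] [ 0.4498 -0.4182  0.038 ]
side: ball [ 0.1123 -0.2417  0.377 ]  lever hub [ 0.2396 -0.1963  0.3   ] [ 0.2205 -0.0559  0.25  ]
side big [ 0.4856 -0.309   0.09  ]
side small [ 0.5475 -0.3013  0.078 ]
side waxblob [ 0.6049 -0.3072  0.056 ]
side knob [ 0.4433 -0.3126  0.056 ]
side knobE [ 0.4082 -0.4155  0.056 ]
top big [ 0.4841 -0.3079  0.09  ]
top small [ 0.5431 -0.3003  0.078 ]
top wax [ 0.6063 -0.2996  0.056 ]
top knob [ 0.4417 -0.3124  0.056 ]
top knobE [ 0.4076 -0.4119  0.056 ]
top fullTopL [ 0.6394 -0.2725  0.034 ]
top fullTopR [ 0.6421 -0.3278  0.034 ]
top fullBotL [ 0.4284 -0.2818  0.034 ]
top fullBotR [ 0.4328 -0.3398  0.034 ]
top pressbaseTL [ 0.4177 -0.1274  0.01  ]
top pressbaseTR [ 0.4212 -0.2524  0.01  ]
top pressbaseBR [ 0.2252 -0.2568  0.01  ]
top pressbaseBL [ 0.2247 -0.1302  0.01  ]
top colTopFar L [ 0.3959 -0.1744  0.23  ]
top colTopFar R [ 0.395  -0.2052  0.23  ]
top lever start [ 0.2342 -0.1892  0.3   ]
top lever2 [ 0.1989 -0.19    0.33  ]
top boxR [ 0.4684 -0.215   0.098 ]
top boxRfar [ 0.6334 -0.2138  0.098 ]
```

Both views agree to 2-4 mm, and the sizes check out (pad pitch 62 mm, knob to centre 104 mm). Next: raise the arm and square up the yaw.

play_rows:
  rows:
    - {"travel": [0,0,-0.5],"rot": [0,0,0.77],"grip": 91}
    - {"travel": [0,0,-0.5],"rot": [0,0,0.77],"grip": 91}
    - {"travel": [0,0,-0.5],"rot": [0,0,0.76],"grip": 91}
    - {"travel": [0,0,-0.5],"rot": [0,0,0.76],"grip": 91}
    - {"travel": [0,0,0],"rot": [0,0,0],"grip": 91}
  newtons: 25

```text
t: 0.6
tool_pos: [0.1516, -0.5556, 0.2766]
tcp_rot: [3.138, -0.001, 0.0]
contact_force: [0.8, -1.1, 0.8]
opening: 0.0908
gripper_force: 0.0
```

play_rows:
  rows:
    - {"travel": [0.9,-0.67,0],"grip": 91}
    - {"travel": [0.9,-0.67,0],"grip": 91}
    - {"travel": [0.9,-0.67,0],"grip": 91}
    - {"travel": [0.9,-0.67,0],"grip": 91}
    - {"travel": [0.9,-0.67,0],"grip": 91}
    - {"travel": [0.9,-0.67,0],"grip": 91}
    - {"travel": [0,0,0],"grip": 91}

```text
invalid input at $.rows[0]: expected keys travel, rot, grip
```

Run:
```python
from station import arm,imaging
import cv2
s=arm.get_state();print(s['qpos'],s['tool_pos'],s['contact_force'])
cv2.imwrite("pics/side1.png",imaging.read_camera("side")["image"][:,:,::-1])
```

```text
[-1.51407697e+00  1.23214949e-01  1.51410752e+00  3.72702372e-06
  1.50063779e+00  5.70853519e-02] [ 0.15164398 -0.55564495  0.27657748] [ 0.76016976 -1.05675609  0.77422804]
```

View pics/side1.png

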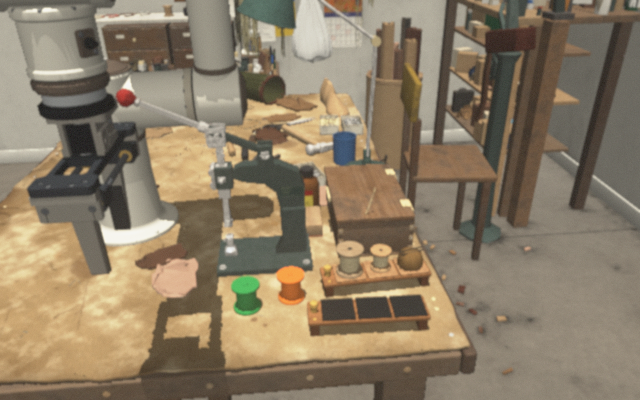

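The call was refused because `rot` is required. The picture shows the arm raised, with the lever ball (125,97) well below the forearm. I'll move towards the big spool.

play_rows:
  rows:
    - {"travel": [0.9,-0.67,0],"rot": [0,0,0],"grip": 91}
    - {"travel": [0.9,-0.67,0],"rot": [0,0,0],"grip": 91}
    - {"travel": [0.9,-0.67,0],"rot": [0,0,0],"grip": 91}
    - {"travel": [0.9,-0.67,0],"rot": [0,0,0],"grip": 91}
    - {"travel": [0.9,-0.67,0],"rot": [0,0,0],"grip": 91}
    - {"travel": [0.9,-0.67,0],"rot": [0,0,0],"grip": 91}
    - {"travel": [0,0,0],"rot": [0,0,0],"grip": 91}

```text
t: 1.35
tool_pos: [0.3159, -0.4313, 0.2731]
tcp_rot: [-3.139, -0.009, -0.0]
contact_force: [0.1, 0.2, -0.2]
opening: 0.0909
gripper_force: 0.0
```

Run:
```python
from station import arm
s=arm.get_state();print(s['qpos'],s['tool_pos'],s['tcp_rot'],s['contact_force'])
```

```text
[-1.16559174e+00  2.06474278e-02  1.62887215e+00  1.20783877e-03
  1.49462285e+00  3.99446149e-01] [ 0.31587971 -0.43127725  0.27314607] [-3.13876235e+00 -8.89054177e-03 -1.72125073e-04] [ 0.11910863  0.18332564 -0.19397496]
```

play_rows:
  rows:
    - {"travel": [0.94,-0.68,0.3],"rot": [0,0,0],"grip": 91}
    - {"travel": [0.94,-0.68,0.3],"rot": [0,0,0],"grip": 91}
    - {"travel": [0.94,-0.68,0.3],"rot": [0,0,0],"grip": 91}
    - {"travel": [0.94,-0.68,0.3],"rot": [0,0,0],"grip": 91}
    - {"travel": [0.94,-0.68,0.3],"rot": [0,0,0],"grip": 91}
    - {"travel": [0.94,-0.68,0.3],"rot": [0,0,0],"grip": 91}
    - {"travel": [0,0,0],"rot": [0,0,0],"grip": 91}
    - {"travel": [0,0,0],"rot": [0,0,0],"grip": 91}

```text
t: 2.15
tool_pos: [0.4821, -0.3117, 0.2193]
tcp_rot: [-3.141, -0.002, 0.003]
contact_force: [0.4, -0.8, -0.4]
opening: 0.0911
gripper_force: 0.0
```

play_rows:
  rows:
    - {"travel": [0.1,-0.11,0.6],"rot": [0,0,0],"grip": 91}
    - {"travel": [0,0,0.8],"rot": [0,0,0],"grip": 91}
    - {"travel": [0,0,0.8],"rot": [0,0,0],"grip": 91}
    - {"travel": [0,0,0.8],"rot": [0,0,0],"grip": 91}
    - {"travel": [0,0,0.8],"rot": [0,0,0],"grip": 91}
    - {"travel": [0,0,0.6],"rot": [0,0,0],"grip": 91}
    - {"travel": [0,0,0.5],"rot": [0,0,0],"grip": 91}
    - {"travel": [0,0,0.4],"rot": [0,0,0],"grip": 91}
    - {"travel": [0,0,0],"rot": [0,0,0],"grip": 91}

```text
t: 3.05
tool_pos: [0.4845, -0.3082, 0.06]
tcp_rot: [-3.14, 0.002, 0.004]
contact_force: [0.3, 0.2, -1.0]
opening: 0.0909
gripper_force: 0.0
```

play_rows:
  rows:
    - {"travel": [0,0,0],"rot": [0,0,0],"grip": 40}
    - {"travel": [0,0,0],"rot": [0,0,0],"grip": 40}
    - {"travel": [0,0,0],"rot": [0,0,0],"grip": 40}
    - {"travel": [0,0,0],"rot": [0,0,0],"grip": 40}
    - {"travel": [0,0,0],"rot": [0,0,0],"grip": 40}
    - {"travel": [0,0,0],"rot": [0,0,0],"grip": 40}
    - {"travel": [0,0,0],"rot": [0,0,0],"grip": 40}
  newtons: 25

```text
t: 3.75
tool_pos: [0.4861, -0.3086, 0.062]
tcp_rot: [3.141, -0.0, 0.001]
contact_force: [-0.6, 0.4, 2.2]
opening: 0.0515
gripper_force: 25.0
```

play_rows:
  rows:
    - {"travel": [0,0,-0.3],"rot": [0,0,0],"grip": 40}
    - {"travel": [0,0,-0.6],"rot": [0,0,0],"grip": 40}
    - {"travel": [0,0,-0.8],"rot": [0,0,0],"grip": 40}
    - {"travel": [0,0,-0.8],"rot": [0,0,0],"grip": 40}
    - {"travel": [0,0,-0.5],"rot": [0,0,0],"grip": 40}
    - {"travel": [0,0,-0.3],"rot": [0,0,0],"grip": 40}
    - {"travel": [0,0,0],"rot": [0,0,0],"grip": 40}

```text
t: 4.45
tool_pos: [0.4863, -0.3089, 0.1618]
tcp_rot: [3.14, -0.0, 0.002]
contact_force: [-0.7, -0.8, -0.5]
opening: 0.0515
gripper_force: 25.0
```

play_rows:
  rows:
    - {"travel": [0.2,0.2,0],"rot": [0,0,0],"grip": 40}
    - {"travel": [0.4,0.5,0],"rot": [0,0,0],"grip": 40}
    - {"travel": [0.6,0.7,0],"rot": [0,0,0],"grip": 40}
    - {"travel": [0.6,0.7,0],"rot": [0,0,0],"grip": 40}
    - {"travel": [0.5,0.7,0],"rot": [0,0,0],"grip": 40}
    - {"travel": [0.4,0.5,0],"rot": [0,0,0],"grip": 40}
    - {"travel": [0.2,0.4,0],"rot": [0,0,0],"grip": 40}
    - {"travel": [0,0,0],"rot": [0,0,0],"grip": 40}
    - {"travel": [0,0,0],"rot": [0,0,0],"grip": 40}

```text
t: 5.35
tool_pos: [0.5723, -0.4189, 0.1589]
tcp_rot: [-3.14, 0.001, 0.003]
contact_force: [0.7, 0.6, -0.9]
opening: 0.0512
gripper_force: 25.0
```

Run:
```python
from station import arm,imaging
import cv2
s=arm.get_state();print(s['qpos'],s['tool_pos'],s['contact_force'])
cv2.imwrite("pics/side2.png",cv2.resize(imaging.read_camera("side")["image"][150:340,260:480,::-1],None,fx=3,fy=3))
```

```text
[-8.01801071e-01  5.44523131e-01  1.22042179e+00  1.26335084e-04
  1.37932481e+00  7.69389844e-01] [ 0.57232545 -0.41894307  0.15886854] [ 0.65063181  0.62678882 -0.90093304]
```

View pics/side2.png

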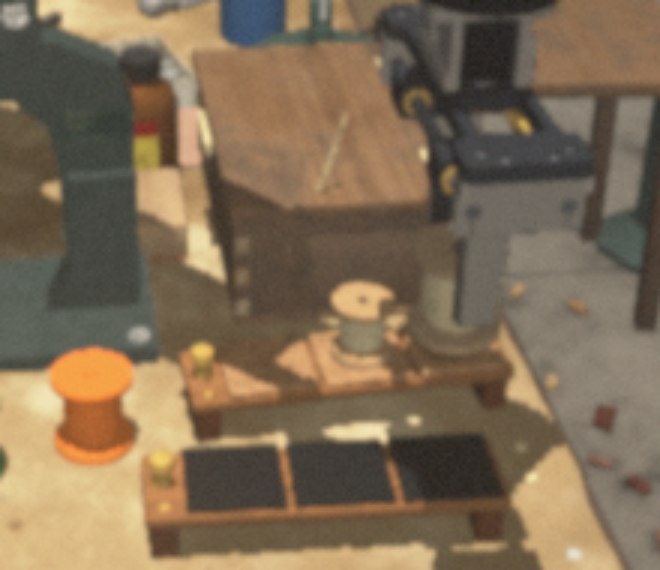

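The big spool hangs upright (crop 455,290), above the far black pad. Lowering it.

play_rows:
  rows:
    - {"travel": [0.05,0,0.5],"rot": [0,0,0],"grip": 40}
    - {"travel": [0,0,0.7],"rot": [0,0,0],"grip": 40}
    - {"travel": [0,0,0.7],"rot": [0,0,0],"grip": 40}
    - {"travel": [0,0,0.6],"rot": [0,0,0],"grip": 40}
    - {"travel": [0,0,0.4],"rot": [0,0,0],"grip": 40}
    - {"travel": [0,0,0.2],"rot": [0,0,0],"grip": 40}
    - {"travel": [0,0,0.1],"rot": [0,0,0],"grip": 40}
    - {"travel": [0,0,0],"rot": [0,0,0],"grip": 40}
    - {"travel": [0,0,0],"rot": [0,0,0],"grip": 40}

```text
t: 6.3
tool_pos: [0.5748, -0.42, 0.0657]
tcp_rot: [3.14, -0.0, 0.002]
contact_force: [-0.0, -0.1, -1.0]
opening: 0.0512
gripper_force: 25.0
```

play_rows:
  rows:
    - {"travel": [0,0,0.07],"rot": [0,0,0],"grip": 40}
    - {"travel": [0,0,0.06],"rot": [0,0,0],"grip": 40}
    - {"travel": [0,0,0],"rot": [0,0,0],"grip": 40}
    - {"travel": [0,0,0],"rot": [0,0,0],"grip": 40}

```text
t: 6.7
tool_pos: [0.5747, -0.4199, 0.0619]
tcp_rot: [3.141, -0.0, 0.002]
contact_force: [-0.8, 1.0, 5.2]
opening: 0.0513
gripper_force: 25.0
```

Touched down (5 N). Release, retreat up, then move to the small spool at (0.545, -0.301).

play_rows:
  rows:
    - {"travel": [0,0,0],"rot": [0,0,0],"grip": 60}
    - {"travel": [0,0,0],"rot": [0,0,0],"grip": 70}
    - {"travel": [0,0,0],"rot": [0,0,0],"grip": 91}
    - {"travel": [0,0,0],"rot": [0,0,0],"grip": 91}
    - {"travel": [0,0,-0.5],"rot": [0,0,0],"grip": 91}
    - {"travel": [0,0,-0.8],"rot": [0,0,0],"grip": 91}
    - {"travel": [0,0,-0.8],"rot": [0,0,0],"grip": 91}
    - {"travel": [0,0,-0.8],"rot": [0,0,0],"grip": 91}
    - {"travel": [0,0,-0.3],"rot": [0,0,0],"grip": 91}
    - {"travel": [0,0,0],"rot": [0,0,0],"grip": 91}

```text
t: 7.7
tool_pos: [0.5753, -0.4204, 0.1594]
tcp_rot: [3.138, -0.0, 0.005]
contact_force: [1.1, 0.6, -0.0]
opening: 0.0911
gripper_force: 0.0
```

play_rows:
  rows:
    - {"travel": [-0.15,-0.4,0],"rot": [0,0,0],"grip": 91}
    - {"travel": [-0.25,-0.8,0],"rot": [0,0,0],"grip": 91}
    - {"travel": [-0.25,-0.8,0],"rot": [0,0,0],"grip": 91}
    - {"travel": [-0.2,-0.8,0],"rot": [0,0,0],"grip": 91}
    - {"travel": [-0.15,-0.8,0],"rot": [0,0,0],"grip": 91}
    - {"travel": [0,-0.4,0],"rot": [0,0,0],"grip": 91}
    - {"travel": [0,0,0],"rot": [0,0,0],"grip": 91}
    - {"travel": [0,0,0],"rot": [0,0,0],"grip": 91}

```text
t: 8.5
tool_pos: [0.5444, -0.2999, 0.1563]
tcp_rot: [3.141, -0.0, -0.0]
contact_force: [1.0, -0.4, 0.5]
opening: 0.0909
gripper_force: 0.0
```

Run:
```python
from station import arm,imaging
import cv2
s=arm.get_state();print(s['tool_pos'],s['contact_force'])
cv2.imwrite("pics/side3.png",cv2.resize(imaging.read_camera("side")["image"][150:340,260:480,::-1],None,fx=3,fy=3))
```

```text
[ 0.54439525 -0.29991949  0.15630709] [ 1.02286172 -0.36812787  0.54505944]
```

View pics/side3.png

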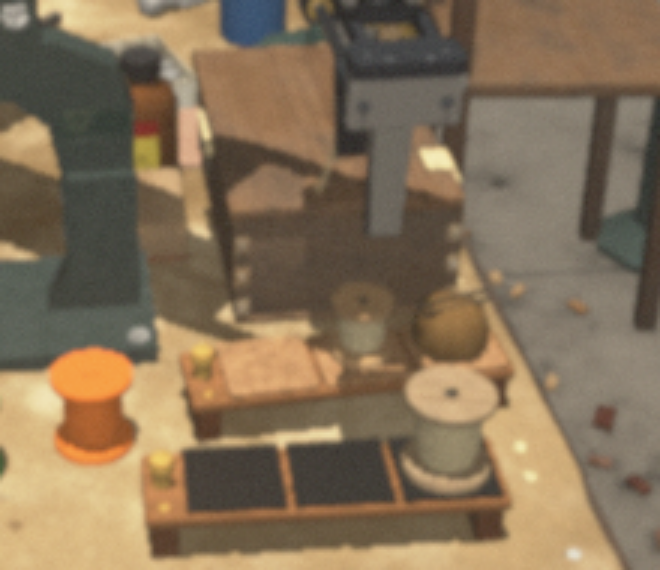

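The big spool stands upright in the middle of the far pad (crop 450,430). Descending on the small spool.

play_rows:
  rows:
    - {"travel": [0,0,0.5],"rot": [0,0,0],"grip": 75}
    - {"travel": [0,0,0.8],"rot": [0,0,0],"grip": 75}
    - {"travel": [0,0,0.8],"rot": [0,0,0],"grip": 75}
    - {"travel": [0,0,0.7],"rot": [0,0,0],"grip": 75}
    - {"travel": [0,0,0.4],"rot": [0,0,0],"grip": 75}
    - {"travel": [0,0,0.2],"rot": [0,0,0],"grip": 75}
    - {"travel": [0,0,0.1],"rot": [0,0,0],"grip": 75}
    - {"travel": [0,0,0],"rot": [0,0,0],"grip": 75}

```text
t: 9.35
tool_pos: [0.5446, -0.2999, 0.052]
tcp_rot: [3.141, -0.001, 0.001]
contact_force: [-0.9, -0.3, 0.4]
opening: 0.0754
gripper_force: 0.0
```

play_rows:
  rows:
    - {"travel": [0,0,0],"rot": [0,0,0],"grip": 30}
    - {"travel": [0,0,0],"rot": [0,0,0],"grip": 30}
    - {"travel": [0,0,0],"rot": [0,0,0],"grip": 30}
    - {"travel": [0,0,0],"rot": [0,0,0],"grip": 30}
    - {"travel": [0,0,0],"rot": [0,0,0],"grip": 30}
    - {"travel": [0,0,0],"rot": [0,0,0],"grip": 30}
    - {"travel": [0,0,0],"rot": [0,0,0],"grip": 30}
  newtons: 25

```text
t: 10.05
tool_pos: [0.5445, -0.2997, 0.052]
tcp_rot: [3.141, -0.0, 0.001]
contact_force: [-0.7, -0.8, 2.7]
opening: 0.0393
gripper_force: 25.0
```

play_rows:
  rows:
    - {"travel": [0,0,-0.3],"rot": [0,0,0],"grip": 30}
    - {"travel": [0,0,-0.6],"rot": [0,0,0],"grip": 30}
    - {"travel": [0,0,-0.8],"rot": [0,0,0],"grip": 30}
    - {"travel": [0,0,-0.8],"rot": [0,0,0],"grip": 30}
    - {"travel": [0,0,-0.6],"rot": [0,0,0],"grip": 30}
    - {"travel": [0,0,-0.3],"rot": [0,0,0],"grip": 30}
    - {"travel": [0,0,0],"rot": [0,0,0],"grip": 30}

```text
t: 10.75
tool_pos: [0.545, -0.2999, 0.1553]
tcp_rot: [3.14, -0.0, 0.003]
contact_force: [-0.6, -0.2, -1.3]
opening: 0.0394
gripper_force: 25.0
```

play_rows:
  rows:
    - {"travel": [-0.1,0.3,0],"rot": [0,0,0],"grip": 30}
    - {"travel": [-0.2,0.6,0],"rot": [0,0,0],"grip": 30}
    - {"travel": [-0.2,0.8,0],"rot": [0,0,0],"grip": 30}
    - {"travel": [-0.3,0.8,0],"rot": [0,0,0],"grip": 30}
    - {"travel": [-0.2,0.7,0],"rot": [0,0,0],"grip": 30}
    - {"travel": [-0.1,0.5,0],"rot": [0,0,0],"grip": 30}
    - {"travel": [0,0.25,0],"rot": [0,0,0],"grip": 30}
    - {"travel": [0,0,0],"rot": [0,0,0],"grip": 30}
    - {"travel": [0,0,0],"rot": [0,0,0],"grip": 30}

```text
t: 11.65
tool_pos: [0.5116, -0.4173, 0.1535]
tcp_rot: [-3.141, -0.0, 0.0]
contact_force: [0.1, 0.2, -0.5]
opening: 0.0396
gripper_force: 25.0
```

play_rows:
  rows:
    - {"travel": [0,0,0.5],"rot": [0,0,0],"grip": 30}
    - {"travel": [0,0,0.7],"rot": [0,0,0],"grip": 30}
    - {"travel": [0,0,0.7],"rot": [0,0,0],"grip": 30}
    - {"travel": [0,0,0.6],"rot": [0,0,0],"grip": 30}
    - {"travel": [0,0,0.4],"rot": [0,0,0],"grip": 30}
    - {"travel": [0,0,0.2],"rot": [0,0,0],"grip": 30}
    - {"travel": [0,0,0.15],"rot": [0,0,0],"grip": 30}
    - {"travel": [0,0,0],"rot": [0,0,0],"grip": 30}
    - {"travel": [0,0,0],"rot": [0,0,0],"grip": 30}

```text
t: 12.55
tool_pos: [0.5117, -0.4184, 0.057]
tcp_rot: [3.14, -0.0, 0.001]
contact_force: [0.2, -0.4, -1.1]
opening: 0.0396
gripper_force: 25.0
```

play_rows:
  rows:
    - {"travel": [0,0,0.08],"rot": [0,0,0],"grip": 30}
    - {"travel": [0,0,0.08],"rot": [0,0,0],"grip": 30}
    - {"travel": [0,0,0],"rot": [0,0,0],"grip": 30}
    - {"travel": [0,0,0],"rot": [0,0,0],"grip": 30}

```text
t: 12.95
tool_pos: [0.5117, -0.4184, 0.0521]
tcp_rot: [3.141, -0.0, 0.001]
contact_force: [-0.5, -0.3, 3.0]
opening: 0.0396
gripper_force: 25.0
```

Touched down. Release, rise, and move over the wax at (0.606, -0.303).

play_rows:
  rows:
    - {"travel": [0,0,0],"rot": [0,0,0],"grip": 50}
    - {"travel": [0,0,0],"rot": [0,0,0],"grip": 60}
    - {"travel": [0,0,0],"rot": [0,0,0],"grip": 80}
    - {"travel": [0,0,0],"rot": [0,0,0],"grip": 80}
    - {"travel": [0,0,-0.5],"rot": [0,0,0],"grip": 80}
    - {"travel": [0,0,-0.8],"rot": [0,0,0],"grip": 80}
    - {"travel": [0,0,-0.8],"rot": [0,0,0],"grip": 80}
    - {"travel": [0,0,-0.8],"rot": [0,0,0],"grip": 80}
    - {"travel": [0,0,-0.4],"rot": [0,0,0],"grip": 80}
    - {"travel": [0,0,0],"rot": [0,0,0],"grip": 80}

```text
t: 13.95
tool_pos: [0.5124, -0.4192, 0.1535]
tcp_rot: [3.138, -0.0, 0.005]
contact_force: [0.0, -0.9, -0.8]
opening: 0.0802
gripper_force: 0.0
```

play_rows:
  rows:
    - {"travel": [0.3,-0.3,0],"rot": [0,0,0],"grip": 80}
    - {"travel": [0.5,-0.7,0],"rot": [0,0,0],"grip": 80}
    - {"travel": [0.7,-0.8,0],"rot": [0,0,0],"grip": 80}
    - {"travel": [0.7,-0.8,0],"rot": [0,0,0],"grip": 80}
    - {"travel": [0.5,-0.7,0],"rot": [0,0,0],"grip": 80}
    - {"travel": [0.4,-0.4,0],"rot": [0,0,0],"grip": 80}
    - {"travel": [0.05,-0.15,0],"rot": [0,0,0],"grip": 80}
    - {"travel": [0,0,0],"rot": [0,0,0],"grip": 80}
    - {"travel": [0,0,0],"rot": [0,0,0],"grip": 80}

```text
t: 14.85
tool_pos: [0.6052, -0.3032, 0.15]
tcp_rot: [-3.142, 0.002, 0.001]
contact_force: [-0.0, -1.1, 0.9]
opening: 0.0802
gripper_force: 0.0
```

Run:
```python
from h import *
from station import arm,imaging
np.set_printoptions(precision=4,suppress=True)
s=arm.get_state();print(s['qpos'],s['tool_pos'],s['contact_force'])
# wax centroid in first frames by dark-brown mask
for n,b in(("top0",(372,147,393,170)),("side0",(395,242,426,274))):
    im,K,T=load(n); u0,v0,u1,v1=b; h=cv2.cvtColor(im[v0:v1,u0:u1],cv2.COLOR_RGB2HSV)
    m=(h[...,2]<(125 if n=="side0" else 115)).astype(np.uint8); k,l,st,c=cv2.connectedComponentsWithStats(m); i=1+st[1:,4].argmax()
    p=st[i,:2]+st[i,2:4]/2+[u0,v0]-.5; print(n,st[i],plane(K,T,p,.0555),plane(K,T,c[i]+[u0,v0],.0555))
cv2.imwrite("pics/side4.png",cv2.resize(imaging.read_camera("side")["image"][150:340,260:480,::-1],None,fx=3,fy=3))
```

```text
[-0.6423  0.4672  1.3447 -0.0004  1.3304  0.9297] [ 0.6052 -0.3032  0.15  ] [-0.0336 -1.092   0.8961]
top0 [  0   2  19  21 154] [ 0.6026 -0.2972  0.0555] [ 0.6016 -0.295   0.0555]
side0 [  0   0  28  28 327] [ 0.6052 -0.2945  0.0555] [ 0.5981 -0.2963  0.0555]
```

View pics/side4.png

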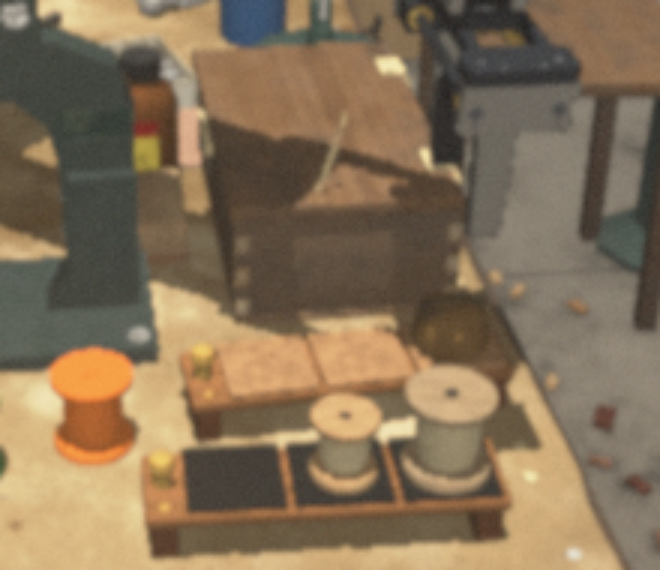

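Both spools stand centred: small (crop 345,450), big (450,430). The masks on the wax catch shadow, so I'll use the contour estimate of (0.606, -0.302). Descending.

play_rows:
  rows:
    - {"travel": [0,0,0.5],"rot": [0,0,0],"grip": 84}
    - {"travel": [0,0,0.8],"rot": [0,0,0],"grip": 84}
    - {"travel": [0,0,0.8],"rot": [0,0,0],"grip": 84}
    - {"travel": [0,0,0.7],"rot": [0,0,0],"grip": 84}
    - {"travel": [0,0,0.4],"rot": [0,0,0],"grip": 84}
    - {"travel": [0,0,0.2],"rot": [0,0,0],"grip": 84}
    - {"travel": [0,0,0.1],"rot": [0,0,0],"grip": 84}
    - {"travel": [0,0,0],"rot": [0,0,0],"grip": 84}

```text
t: 15.7
tool_pos: [0.6061, -0.3028, 0.0459]
tcp_rot: [3.141, -0.001, 0.001]
contact_force: [-0.5, 0.9, 0.9]
opening: 0.0841
gripper_force: 0.0
```

play_rows:
  rows:
    - {"travel": [0,0,0],"rot": [0,0,0],"grip": 40}
    - {"travel": [0,0,0],"rot": [0,0,0],"grip": 40}
    - {"travel": [0,0,0],"rot": [0,0,0],"grip": 40}
    - {"travel": [0,0,0],"rot": [0,0,0],"grip": 40}
    - {"travel": [0,0,0],"rot": [0,0,0],"grip": 40}
    - {"travel": [0,0,0],"rot": [0,0,0],"grip": 40}
    - {"travel": [0,0,0],"rot": [0,0,0],"grip": 40}
  newtons: 25

```text
t: 16.4
tool_pos: [0.606, -0.3023, 0.0457]
tcp_rot: [-3.141, 0.0, -0.0]
contact_force: [-0.2, 0.8, 1.6]
opening: 0.0492
gripper_force: 25.0
```

play_rows:
  rows:
    - {"travel": [0,0,-0.3],"rot": [0,0,0],"grip": 40}
    - {"travel": [0,0,-0.6],"rot": [0,0,0],"grip": 40}
    - {"travel": [0,0,-0.8],"rot": [0,0,0],"grip": 40}
    - {"travel": [0,0,-0.8],"rot": [0,0,0],"grip": 40}
    - {"travel": [0,0,-0.7],"rot": [0,0,0],"grip": 40}
    - {"travel": [0,0,-0.3],"rot": [0,0,0],"grip": 40}
    - {"travel": [0,0,0],"rot": [0,0,0],"grip": 40}

```text
t: 17.1
tool_pos: [0.6069, -0.3034, 0.1532]
tcp_rot: [3.139, -0.0, 0.006]
contact_force: [-0.6, -0.1, -0.6]
opening: 0.0484
gripper_force: 25.0
```

play_rows:
  rows:
    - {"travel": [-0.3,0.2,0],"rot": [0,0,0],"grip": 40}
    - {"travel": [-0.7,0.5,0],"rot": [0,0,0],"grip": 40}
    - {"travel": [-0.9,0.7,0],"rot": [0,0,0],"grip": 40}
    - {"travel": [-1.0,0.7,0],"rot": [0,0,0],"grip": 40}
    - {"travel": [-0.9,0.7,0],"rot": [0,0,0],"grip": 40}
    - {"travel": [-0.8,0.6,0],"rot": [0,0,0],"grip": 40}
    - {"travel": [-0.4,0.3,0],"rot": [0,0,0],"grip": 40}
    - {"travel": [-0.2,0.1,0],"rot": [0,0,0],"grip": 40}
    - {"travel": [0,0,0],"rot": [0,0,0],"grip": 40}
    - {"travel": [0,0,0],"rot": [0,0,0],"grip": 40}

```text
t: 18.1
tool_pos: [0.4505, -0.4156, 0.1501]
tcp_rot: [-3.141, -0.001, -0.0]
contact_force: [1.1, 0.2, -0.2]
opening: 0.0489
gripper_force: 25.0
```

Run:
```python
from station import arm,imaging
import cv2
s=arm.get_state();print(s['tool_pos'],s['contact_force'],s['opening'])
cv2.imwrite("pics/side5.png",cv2.resize(imaging.read_camera("side")["image"][150:340,260:480,::-1],None,fx=3,fy=3))
```

```text
[ 0.4504531  -0.41558842  0.15009509] [ 1.13621845  0.22472475 -0.16538918] 0.048866236978309135
```

View pics/side5.png

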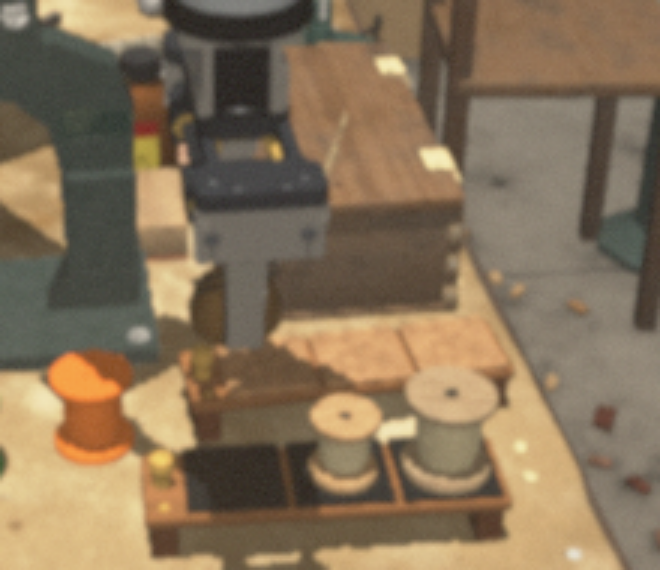

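The wax (crop 192-275, 300) is held upright. I'll check its x offset against the finger by ray.

Run:
```python
from h import *
im,K,T=load("side0")
f=lambda u,v:(260+u/3-.33,150+v/3-.33)
for u in(192,234,275):
    o,d=ray(K,T,f(u,302)); p=o+d*((-.4156-o[1])/d[1]); print(u,p)
o,d=ray(K,T,f(246,320)); p=o+d*((-.4156-.0245-.01-o[1])/d[1]); print("finger",p)
for p in((.4505,-.4156,.161),(.4505,-.459,.15)): print(pix(K,T,p))
```

```text
192 [ 0.42711158 -0.4156      0.16140593]
234 [ 0.45004603 -0.4156      0.15968931]
275 [ 0.47257108 -0.4156      0.15800333]
finger [ 0.45204311 -0.4501      0.17122223]
[337.94934387 249.64836226]
[341.32813004 270.83587656]
```

The wax is centred at x = 0.450. Lowering it.

play_rows:
  rows:
    - {"travel": [0,0,0.5],"rot": [0,0,0],"grip": 40}
    - {"travel": [0,0,0.7],"rot": [0,0,0],"grip": 40}
    - {"travel": [0,0,0.7],"rot": [0,0,0],"grip": 40}
    - {"travel": [0,0,0.6],"rot": [0,0,0],"grip": 40}
    - {"travel": [0,0,0.5],"rot": [0,0,0],"grip": 40}
    - {"travel": [0,0,0.2],"rot": [0,0,0],"grip": 40}
    - {"travel": [0,0,0.15],"rot": [0,0,0],"grip": 40}
    - {"travel": [0,0,0],"rot": [0,0,0],"grip": 40}
    - {"travel": [0,0,0],"rot": [0,0,0],"grip": 40}

```text
t: 19.05
tool_pos: [0.4503, -0.4169, 0.0507]
tcp_rot: [3.14, -0.0, 0.001]
contact_force: [-0.1, -0.1, -0.1]
opening: 0.049
gripper_force: 25.0
```

play_rows:
  rows:
    - {"travel": [0,0,0.08],"rot": [0,0,0],"grip": 40}
    - {"travel": [0,0,0.08],"rot": [0,0,0],"grip": 40}
    - {"travel": [0,0,0],"rot": [0,0,0],"grip": 40}
    - {"travel": [0,0,0],"rot": [0,0,0],"grip": 40}

```text
t: 19.45
tool_pos: [0.4501, -0.4169, 0.0457]
tcp_rot: [3.141, -0.0, 0.001]
contact_force: [0.1, -0.4, 2.5]
opening: 0.0489
gripper_force: 25.0
```

play_rows:
  rows:
    - {"travel": [0,0,0],"rot": [0,0,0],"grip": 60}
    - {"travel": [0,0,0],"rot": [0,0,0],"grip": 70}
    - {"travel": [0,0,0],"rot": [0,0,0],"grip": 85}
    - {"travel": [0,0,0],"rot": [0,0,0],"grip": 85}
    - {"travel": [0,0,-0.4],"rot": [0,0,0],"grip": 85}
    - {"travel": [0,0,-0.8],"rot": [0,0,0],"grip": 85}
    - {"travel": [0,0,-0.8],"rot": [0,0,0],"grip": 85}
    - {"travel": [0,0,-1.0],"rot": [0,0,0],"grip": 85}
    - {"travel": [0,0,-1.0],"rot": [0,0,0],"grip": 85}
    - {"travel": [0,0,-1.0],"rot": [0,0,0],"grip": 85}

```text
t: 20.45
tool_pos: [0.4498, -0.4164, 0.1974]
tcp_rot: [3.141, -0.0, 0.001]
contact_force: [-0.9, -0.7, -0.0]
opening: 0.085
gripper_force: 0.0
```

play_rows:
  rows:
    - {"travel": [-0.5,0.3,0],"rot": [0,0,0],"grip": 85}
    - {"travel": [-0.9,0.3,0],"rot": [0,0,0],"grip": 85}
    - {"travel": [-0.9,0.3,0],"rot": [0,0,0],"grip": 85}
    - {"travel": [-0.9,0.3,0],"rot": [0,0,0],"grip": 85}
    - {"travel": [-0.9,0.3,0],"rot": [0,0,0],"grip": 85}
    - {"travel": [-0.9,0.3,0],"rot": [0,0,0],"grip": 85}
    - {"travel": [-0.9,0.3,0],"rot": [0,0,0],"grip": 85}
    - {"travel": [-0.9,0.3,0],"rot": [0,0,0],"grip": 85}
    - {"travel": [0,0,0],"rot": [0,0,0],"grip": 85}

```text
t: 21.35
tool_pos: [0.2425, -0.4891, 0.1946]
tcp_rot: [-3.141, 0.007, 0.002]
contact_force: [0.1, 0.5, -0.5]
opening: 0.0849
gripper_force: 0.0
```

Run:
```python
from station import arm,imaging
import cv2,numpy as np
s=arm.get_state();print(s['tool_pos'],s['contact_force'],abs(s['qvel']).max())
a=cv2.resize(imaging.read_camera("top")["image"][140:250,360:450,::-1],None,fx=4,fy=4,interpolation=cv2.INTER_CUBIC)
b=cv2.resize(imaging.read_camera("side")["image"][230:340,290:450,::-1],None,fx=2.5,fy=4,interpolation=cv2.INTER_CUBIC)
cv2.imwrite("pics/end.png",np.hstack([a,b]))
```

```text
[ 0.24245093 -0.48909406  0.19457072] [ 0.09638327  0.46727586 -0.52416769] 0.055193416900317274
```

View pics/end.png

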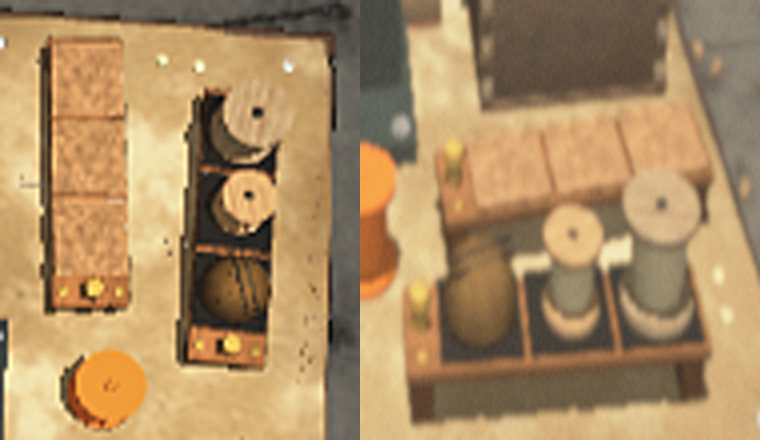

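The end picture shows wax nearest the knob (235,288), small spool in the middle (248,195) and big spool farthest (258,112), all upright. I'll check them by ray and hand in if they are good.

Run:
```python
from h import *
from station import close_job
im,K,T=load("top0"); ok=True
for p,z,t in(((258,113),.09,(.574,-.4195)),((249,196),.078,(.512,-.418)),((236,288),.0555,(.450,-.416))):
    e=plane(K,T,(p[0]/4+359.6,p[1]/4+139.6),z)[:2]-t; print(e); ok&=abs(e).max()<.008
if ok: print(close_job())
```

```text
[ 0.00020376 -0.00070945]
[2.26623600e-03 6.16700994e-05]
[-0.0002611   0.00087922]
the job is handed in; nothing more can be done
None
```

The job is handed in: the wax (nearest the knob), small spool (middle) and big spool (farthest) stand upright on their black pads in reverse order, each within about 2.5 mm of the middle by my own camera check, though the judge's result was not shown.

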